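# Clear a reject pump, then hold the jog lever in its run position

### The job

Clear the table so that it can be jogged: pick the reject dispenser pump (the one with the red band and red top dot) off the steel table, drop it into the red crate and let go of it. Only then push the green pad of the spring-loaded hold-to-run lever down until the lever is level - its run position, half way; never all the way down, which is the emergency stop - keep it level for three seconds, and finish while still holding it there. Leave the good white pumps and the yellow tubs standing where they are.

Things in the scene. Friction and masses are not known exactly. Their poses are not given: they have to be found in the camera images.
- reject_pump: the reject pump, loose, 60 g, upright: white collar 32 mm across, 0 to 38 mm high, with a red band; above it a 12 mm stem, then a 22 mm head from 57 to 73 mm with a red dot on top and a nozzle 12 mm wide reaching 49 mm from the axis. Best gripped across the collar, fingers on both sides of the nozzle. Origin: centre of the collar's underside, z up, nozzle along +x
- crate: open red plastic reject crate fixed to the table, 200 mm along its x by 170 mm along its y, 75 mm tall, walls and floor 5 mm thick; origin at the centre of its underside, z up
- station: hold-to-run station, fixed: dark base plate 110 (x) by 220 (y) by 8 mm; yellow housing at its -y end (y -105 to -55 mm), 90 mm high, with grey cheeks to 126 mm that carry the lever's hinge pin; white index plate at x -30, y -55 to -15 mm, 108 mm high, green mark at level; black block 66 mm high under the lever, which reaches along +y to y 70 mm. Origin: centre of its underside, z up
- lever_pad (a point): centre of the top face of the lever's green pad (36 mm across, 50 mm along the lever); moves with the lever, 105 mm along it from the hinge pin and 9 mm above its middle line. In the station frame the pin is at y -60, z 110 mm, so the pad centre is at about y 36, z 154 mm at rest and y 45, z 119 mm with the lever level (x 0)
- jog_lever (a joint): lever angle in rad: 0 at rest, where its spring holds it 0.35 (20 degrees) above level; grows as the pad is pressed down; 0.35 is level, the run position; 0.75 the bottom stop. The spring takes about 3 N on the pad to start, about 7 N at level, about 11 N at the bottom, and lifts the lever back to 0 when let go
- good_pump_a: good dispenser pump, all white, bystander, loose, same shape as the reject pump; origin at the centre of its underside, z up, nozzle along its +x
- good_pump_b: good dispenser pump, all white, bystander, loose, same shape as the reject pump; origin at the centre of its underside, z up, nozzle along its +x
- tub_a: finished dispenser tub, bystander, 0.7 kg, loose: yellow box 126 x 178 mm over its lid rim, 74 mm tall, with a white pump on its lid that brings it to 164 mm in all; origin at the centre of its underside, long side along its y
- tub_b: finished dispenser tub, bystander, 0.7 kg, loose: yellow box 126 x 178 mm over its lid rim, 74 mm tall, with a white pump on its lid that brings it to 164 mm in all; origin at the centre of its underside, long side along its y

How it is judged:
By the outcome, as a careful person would: the job done as asked, in the order asked, and still so for the second after the job is handed in, while the arm keeps its last pose, push and grip.
It also fails if it takes over 61 s, if anything falls off the work surface, if the arm or the gripper's body presses on something with over 40 N, if the wrist force passes 120 N, or if a joint passes its speed limit or range.

### The arm

A 6-joint arm with a two-finger parallel gripper is mounted at the origin on the work surface. World frame = base frame: x ahead of the robot, y to its left, z up, the work surface at z = 0. Lengths are in m, angles in rad, forces in N, time in s.
With the tool pointing down it reaches from about 0.35 to 0.975 m from the base axis. Payload 4.9 kg.
Tool frame: the origin (TCP) lies on the centre line of the jaws, within the pads' length; the fingertips stand 17 mm ahead of it and the grasp point (between the pads) lies 2 mm behind it (ctrl.tcp_to_tips is the x of the fingertips in the tool frame, in m); x points along the fingers, z is the direction in which the jaws open and shut, and the axes are right-handed (so a half turn about x gives the same grasp; the last joint's range is limited). The gripper opens to 85 mm and grips with 20 to 120 N. Pads are 22 mm wide; open, the fingers measure 114 mm over their backs; the gripper's body (76 mm by 85 mm) begins 54 mm behind the grasp point. The pads swing forward as they close: fully open they stand 13 mm farther back than shut.
Start: joints at [1.029, 0.053, 1.613, -0, 1.476, -0.119], TCP at [0.256, 0.57, 0.248] pointing down, gripper open.
Joint ranges: [-3.01, 3.01], [-1.01, 2.22], [0.06, 2.58], [-1.02, 4.17], [0.09, 2.62], [-3.14, 3.14]. Speed limits (rad/s): [2.57, 2.57, 3.14, 3.14, 3.14, 3.14].

### API

Orientations are given as a rotation vector (axis times angle).
In Python, from station import ctrl, cams, finder gives the robot as it stands.
- The arm moves only by the tool step_arm, never from a script. Its argument "moves" is a list of rows, each a list of 3 entries, a list of its own where there are three numbers: the shift along the tool's x, y, z in cm, then the turn, a rotation vector about the tool's x, y, z in degrees, then the opening, from 0 (shut) to 1 (fully open). A call has exactly 10 rows; each row is the pose to reach, as a shift and turn from the pose measured when the call began, along the tool's axes at that moment; what a row does not reach only later rows make up. A row lasts 1/12 s, in which the tool goes at most 41.7 mm and 7.16 degrees, less where a joint would pass 70% of its speed; a pose out of reach is approached as far as the arm can. A call with a gripper value outside its range is refused whole. The fingers move at their own pace and stop on an object; "grip_force" is the grip in N (left out, the last holds). Time passes only in rows, so rows that repeat a pose let the fingers close, or fill a call up. It gives the time, the measured TCP pose, the force and the opening at its end, in the units of the state.
- ctrl.get_obs(): the state, without advancing time (a new reading comes with each control period).
- cams.get_image(name): name is "scene" or "top" or "wrist"; returns a dict with "pixels" (384x512x3 uint8, blue, green, red), "fx", "fy", "cx", "cy" (pixels), "position" and "attitude" of the camera in the world. Camera axes: x right, y up, looking along -z (the intrinsics and any distortion apply to the point x, -y, -z); pixel columns grow to the right and rows downward; lengths in m; the calibration is good to about 2 mm. The wrist camera is an equidistant fisheye: a pixel r from the principal point sees the ray r / f radians off the axis. A picture is of the moment at which its call begins. There is no depth.
- ctrl.finish_job(): hands the job in, once; it reports no verdict.
Trained networks look in the newest picture that a camera, given by its name, has taken for a name from the list of things; names that differ only in an ending like _2 or _b are one class to them, and where a whole thing is asked for, a point or a joint stands for the part that bears it (a point fixed in the world has none). Each returns a list of dicts, best first, with "conf" (0 to 1); they miss things now and then, are a little off and sometimes report something else, mostly with a low value. They report only what shows in the picture. A call takes as long as a camera call.
- finder.find_in(camera, name): "at" ([column, row] in pixels, amid what is visible of it).
- finder.regions_of(camera, name): "region" (384x512 bool, what is visible of it) and "at" ([column, row] in pixels, amid what is visible of it).
- finder.tip_of(camera, name): "at" ([column, row] in pixels: a listed point, or the origin of a listed thing).
The state is a dict: "t": time; "q": joint angles; "dq": joint speeds; "effort": joint torques, N m; "tool_pos": TCP position; "tool_rot": TCP orientation; "contact_force": force on the tool from outside, world axes, zero at the start; "wrist_torque": the same for the moment, N m; "opening": finger opening in m.
Only numpy, scipy, OpenCV 4.12 (cv2) and the standard library are available. Lean on these libraries where they do the work, as an engineer would, in place of code of your own. Each camera call takes 0.05 s, during which the arm holds its last target. There are 200 camera calls.

## Working session

There is one attempt and no reset: what is moved stays moved. The work goes in short steps, Python scripts to look and compute and a tool call to move; the robot and the scene stay as the last step left them, time stands still between calls to the robot, and variables do not carry over. Pictures are saved under pics/ and viewed, on a budget of 10 in all, crops included, one or two more only if the job needs it, and the job is handed in when it is done.

Besides the shell and the picture viewer there is one more tool, called after "Emit:" by a JSON object that holds its "fn" and its "kwargs", one argument or row to a line. step_arm: Moves the arm, as the interface text tells. Its arguments: {"type":"object","properties":{"moves":{"type":"array"},"grip_force":{"type":"number"}},"required":["moves"]}

```bash
mkdir -p pics; ls; cat > h.py <<'E'
import numpy as np, cv2
from scipy.spatial.transform import Rotation as R
from station import ctrl, cams, finder
def rot(a):
    a=np.array(a,float)
    if a.shape==(3,3): return a
    return R.from_rotvec(a).as_matrix() if a.size==3 else R.from_quat(a).as_matrix()
def ray(im,p,fish=False):
    u=np.array([(p[0]-im['cx'])/im['fx'],(p[1]-im['cy'])/im['fy']])
    if fish:
        r=np.linalg.norm(u); d=np.array([*(u/max(r,1e-9)*np.sin(r)),np.cos(r)])
    else: d=np.array([*u,1.])
    return np.array(im['position']),rot(im['attitude'])@(d*[1,-1,-1])
def at_z(im,p,z,fish=False):
    o,d=ray(im,p,fish); return o+d*(z-o[2])/d[2]
def proj(im,X,fish=False):
    c=(rot(im['attitude']).T@(np.array(X)-im['position']))*[1,-1,-1]
    if fish:
        n=np.linalg.norm(c[:2]);k=np.arctan2(n,c[2])/n
    else: k=1/c[2]
    return np.array([c[0]*k*im['fx']+im['cx'],c[1]*k*im['fy']+im['cy']])
def tri(a,b):
    A=[];B=[]
    for o,d in (a,b):
        d=d/np.linalg.norm(d);P=np.eye(3)-np.outer(d,d);A.append(P);B.append(P@o)
    return np.linalg.solve(sum(A),sum(B))
E
python3 - <<'E'
from h import *
o=ctrl.get_obs();print({k:np.round(v,3).tolist() for k,v in o.items()}, ctrl.tcp_to_tips)
ims={}
for c in ('scene','top'):
    im=ims[c]=cams.get_image(c);cv2.imwrite(f'pics/{c}0.png',im['pixels']);print(c,im['fx'],im['cx'],im['position'],im['attitude'],[k for k in im])
    for n in ('reject_pump','crate','station','lever_pad','good_pump_a','tub_a'):
        print(c,n,[(np.round(d['at']).tolist(),round(d['conf'],2), np.round(at_z(im,d['at'],0)[:2],3).tolist()) for d in finder.tip_of(c,n)])
E
```

```text
pics
{'t': 0.0, 'q': [1.029, 0.053, 1.614, -0.0, 1.476, -0.119], 'dq': [0.001, 0.0, 0.0, -0.0, 0.002, 0.001], 'effort': [-0.0, -39.368, -37.017, -0.0, 0.007, -0.0], 'tool_pos': [0.256, 0.569, 0.247], 'tool_rot': [-0.893, 1.382, 0.892], 'contact_force': [0.355, -0.788, 0.329], 'wrist_torque': [-0.045, -0.07, -0.019], 'opening': 0.085} 0.017
scene 466.3567199064293 249.89902314271816 [ 1.36707295 -0.64801555  0.90863679] [0.85276038 0.39026047 0.7723821 ] ['pixels', 'fx', 'fy', 'cx', 'cy', 'position', 'attitude']
scene reject_pump [([229.0, 193.0], 0.5, [0.448, 0.077])]
scene crate [([297.0, 181.0], 0.68, [0.55, 0.282])]
scene station [([135.0, 253.0], 0.59, [0.48, -0.284])]
scene lever_pad [([139.0, 207.0], 0.93, [0.315, -0.17])]
scene good_pump_a [([232.0, 235.0], 0.8, [0.603, -0.041]), ([181.0, 216.0], 0.66, [0.439, -0.102])]
scene tub_a [([252.0, 285.0], 0.7, [0.78, -0.125]), ([330.0, 234.0], 0.67, [0.79, 0.167])]
top 398.17923845846695 257.4353393930124 [0.48733645 0.01857995 1.25786241] [ 0.07670021 -0.09231497 -1.56388197] ['pixels', 'fx', 'fy', 'cx', 'cy', 'position', 'attitude']
top reject_pump [([232.0, 253.0], 0.51, [0.438, 0.086])]
top crate [([172.0, 218.0], 0.83, [0.547, 0.276])]
top station [([352.0, 239.0], 0.73, [0.481, -0.292])]
top lever_pad [([353.0, 237.0], 0.73, [0.489, -0.294]), ([210.0, 142.0], 0.21, [0.792, 0.159])]
top good_pump_a [([271.0, 198.0], 0.67, [0.611, -0.037]), ([288.0, 251.0], 0.6, [0.444, -0.09]), ([209.0, 141.0], 0.54, [0.794, 0.163])]
top tub_a [([302.0, 144.0], 0.75, [0.785, -0.135])]
```

```bash
python3 - <<'E'
import cv2
a=cv2.imread('pics/top0.png')[100:330,110:430];cv2.imwrite('pics/top0c.png',cv2.resize(a,(800,575),interpolation=cv2.INTER_CUBIC))
a=cv2.imread('pics/scene0.png')[100:340,90:400];cv2.imwrite('pics/scene0c.png',cv2.resize(a,(775,600),interpolation=cv2.INTER_CUBIC))
E
```

```text
(no output)
```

View pics/top0c.png

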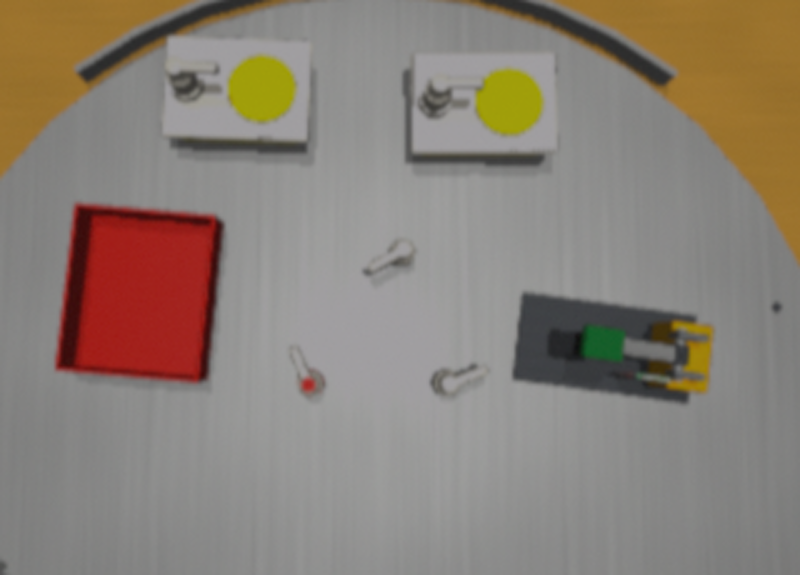

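View pics/scene0c.png

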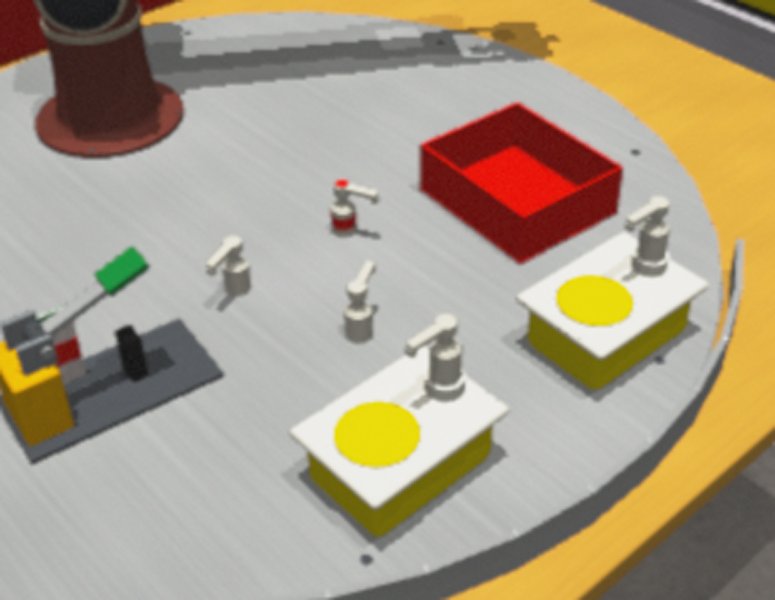

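The top view shows the reject's red dot at pixel (233,254), with its nozzle pointing to (228,240). The pad is at (352,237) and the lever points left in the image (+y). The crate is clear of the other things. Next I compute positions and angles.

```bash
python3 - <<'E'
from h import *
T=cams.get_image('top');S=cams.get_image('scene')
f=lambda x,y,s:(np.array([x,y])+.0)/2.5+([110,100] if s=='t' else [90,100])
dot=f(308,384,'t');sd=f(341,184,'s')
print('dot top z.073',at_z(T,dot,.073),'scene',at_z(S,sd,.073),'tri',tri(ray(T,dot),ray(S,sd)))
d=at_z(T,dot,.073);n=at_z(T,f(295,350,'t'),.065);ns=at_z(S,f(377,193,'s'),.065);ds=at_z(S,sd,.073)
for a,b in((d,n),(ds,ns)): print('nozzle',np.degrees(np.arctan2(*(b-a)[1::-1])),np.linalg.norm((b-a)[:2]))
for nm in ('reject_pump',):
  for c,im in(('top',T),('scene',S)):
    print([at_z(im,x['at'],0) for x in finder.tip_of(c,nm)])
cor=np.array([at_z(T,f(x,y,'t'),.008)[:2] for x,y in((524,293),(696,317),(688,402),(514,380))])
print('plate',cor,cor.mean(0),np.degrees(np.arctan2(*(cor[0]-cor[1])[::-1]))-90,np.degrees(np.arctan2(*(cor[3]-cor[2])[::-1]))-90)
pt=finder.tip_of('top','lever_pad')[0]['at'];ps=finder.tip_of('scene','lever_pad')[0]['at']
print('pad',tri(ray(T,pt),ray(S,ps)),at_z(T,pt,.154),at_z(S,ps,.154))
c=np.array([at_z(T,f(x,y,'t'),.075)[:2] for x,y in((75,205),(218,217),(207,382),(57,370))]);print('crate',c,c.mean(0))
o=ctrl.get_obs();print(np.round(rot(o['tool_rot']),3))
E
```

```text
dot top z.073 [0.43861331 0.07759782 0.073     ] scene [0.44339345 0.07524901 0.073     ] tri [0.4387699  0.07820673 0.06909673]
nozzle 22.35906057300526 0.042860168622650185
nozzle 37.136790217926816 0.04515260898357035
[array([0.43129461, 0.0783753 , 0.        ])]
[array([4.43740349e-01, 7.10548860e-02, 1.11022302e-16])]
plate [[ 0.55032574 -0.18926165]
 [ 0.52131988 -0.40528574]
 [ 0.41579327 -0.39205186]
 [ 0.44196866 -0.17547862]] [ 0.48235189 -0.29051947] -7.647447390799698 -6.891433192850002
pad [ 0.49357167 -0.26036731  0.15552001] [ 0.492907   -0.26183634  0.154     ] [ 0.49277997 -0.25869674  0.154     ]
crate [[0.64931474 0.35827787]
 [0.63588108 0.18727421]
 [0.44051273 0.19608633]
 [0.45370532 0.37225436]] [0.54485347 0.27847319]
[[ 0.    -0.912  0.41 ]
 [ 0.     0.41   0.912]
 [-1.    -0.     0.   ]]
```

Emit:
{"fn": "step_arm", "kwargs": {
  "moves": [
    [[0.5, -3, -3], [-5, 0, 0], 1],
    [[1, -6, -6], [-10, 0, 0], 1],
    [[1.5, -9, -9], [-15, 0, 0], 1],
    [[2, -12, -12], [-20, 0, 0], 1],
    [[2.5, -15, -15], [-25, 0, 0], 1],
    [[3, -18, -18], [-30, 0, 0], 1],
    [[3.5, -21, -21], [-35, 0, 0], 1],
    [[4, -24, -24], [-40, 0, 0], 1],
    [[4, -26.5, -26.5], [-46, 0, 0], 1],
    [[4, -29, -29], [-52, 0, 0], 1]
  ],
  "grip_force": 30
}}

```text
t: 1.83
tool_pos: [0.4006, 0.1885, 0.208]
tool_rot: [-1.552, 0.944, 1.551]
contact_force: [0.8, -0.3, 0.1]
opening: 0.0856
```

```bash
cat > go.py <<'E'
import sys
from h import *
o=ctrl.get_obs();M=rot(o['tool_rot']);p=np.array(o['tool_pos'])
t=np.array([float(x) for x in sys.argv[1:4]]);y=np.radians(float(sys.argv[4]))
# goal: tool x down, tool z at yaw y
z=np.array([np.cos(y),np.sin(y),0]);x=np.array([0,0,-1.]);G=np.c_[x,np.cross(z,x),z]
print('t',round(o['t'],2),'pos',p.round(4),'F',np.round(o['contact_force'],1),'shift cm',(M.T@(t-p)*100).round(2),'turn',np.degrees(R.from_matrix(M.T@G).as_rotvec()).round(1))
E
python3 go.py .44 .076 .2 118
python3 - <<'E'
from h import *
im=cams.get_image('wrist');cv2.imwrite('pics/w1.png',im['pixels']);print(im['fx'],im['cx'],im['cy'])
for f in(finder.tip_of,finder.find_in): print([(d['at'],d['conf'],at_z(im,d['at'],0,True)) for d in f('wrist','reject_pump')])
E
```

```text
t 1.83 pos [0.4006 0.1885 0.208 ] F [ 0.8 -0.3  0.1] shift cm [  0.81   1.67 -11.8 ] turn [-0.6 -0.   0. ]
297.3186396354542 253.20647133460722 190.29544316435195
[([158.9, 152.1], 0.79, array([0.43708931, 0.08219103, 0.        ]))]
[([141.2, 163.1], 0.92, array([0.45954868, 0.06672578, 0.        ]))]
```

View pics/w1.png

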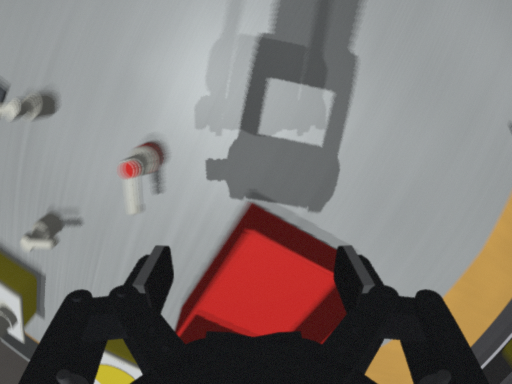

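Wrist view: the red dot is at (131,169), the nozzle runs down to about (135,212), and the collar base is near (157,151).

```bash
python3 - <<'E'
from h import *
im=cams.get_image('wrist');T=cams.get_image('top')
hsv=cv2.cvtColor(im['pixels'],cv2.COLOR_BGR2HSV);m=((hsv[...,0]<8)|(hsv[...,0]>172))&(hsv[...,1]>170)&(hsv[...,2]>170);m[:, :115]=0;m[:,150:]=0;m[185:]=0;m[:150]=0
v,u=np.nonzero(m);print(len(u),u.mean(),v.mean())
d=at_z(im,(u.mean(),v.mean()),.073,True);n=at_z(im,(135,212),.065,True)
print('dot',d,'tip',n,np.degrees(np.arctan2(*(n-d)[1::-1])),np.linalg.norm((n-d)[:2]))
b=[0.439,.077]
for y in(20,25,30,35):
  q=[.439+.049*np.cos(np.radians(y)),.077+.049*np.sin(np.radians(y)),.066]
  print(y,proj(im,q,True),proj(T,q))
print(proj(im,[.439,.077,.073],True))
E
python3 go.py .44 .078 .14 118
```

```text
170 133.71764705882353 168.28823529411764
dot [0.43883247 0.0797752  0.073     ] tip [0.48604035 0.09417032 0.065     ] 16.958052023735796 0.049353861794745185
20 [134.58660328 211.41469128] [228.0558277  237.70271884]
25 [138.35386919 211.77118506] [226.71954132 238.25002502]
30 [142.11979268 211.79264602] [225.43431668 238.9122063 ]
35 [145.85879776 211.47545409] [224.20986024 239.68435049]
[131.20965263 167.23060044]
t 2.08 pos [0.4005 0.1908 0.2085] F [-1.3  0.2 -0. ] shift cm [  6.84   1.61 -11.85] turn [-1.  0.  0.]
```

Emit:
{"fn": "step_arm", "kwargs": {
  "moves": [
    [[1.5, 0.4, -3], [1.5, 0, 0], 1],
    [[3, 0.8, -6], [3.5, 0, 0], 1],
    [[5, 1.2, -9], [5, 0, 0], 1],
    [[7, 1.7, -11.7], [7, 0, 0], 1],
    [[8.5, 1.7, -11.7], [7, 0, 0], 1],
    [[8.5, 1.7, -11.7], [7, 0, 0], 1],
    [[8.5, 1.7, -11.7], [7, 0, 0], 1],
    [[8.5, 1.7, -11.7], [7, 0, 0], 1],
    [[8.5, 1.7, -11.7], [7, 0, 0], 1],
    [[8.5, 1.7, -11.7], [7, 0, 0], 1]
  ]
}}

```text
t: 2.92
tool_pos: [0.4393, 0.0799, 0.1249]
tool_rot: [-1.464, 1.02, 1.461]
contact_force: [0.1, -0.7, -0.8]
opening: 0.0853
```

```bash
python3 go.py .439 .078 .026 110
python3 - <<'E'
from h import *
im=cams.get_image('wrist');cv2.imwrite('pics/w2.png',im['pixels'])
print([(d['at'],d['conf'],at_z(im,d['at'],0,True)) for d in finder.tip_of('wrist','reject_pump')])
E
```

```text
t 2.92 pos [0.4393 0.0799 0.1249] F [ 0.1 -0.7 -0.8] shift cm [ 9.89  0.12 -0.16] turn [ 0.1 -0.   0.2]
[([252.5, 184.1], 0.63, array([0.43720384, 0.07849198, 0.        ]))]
```

View pics/w2.png

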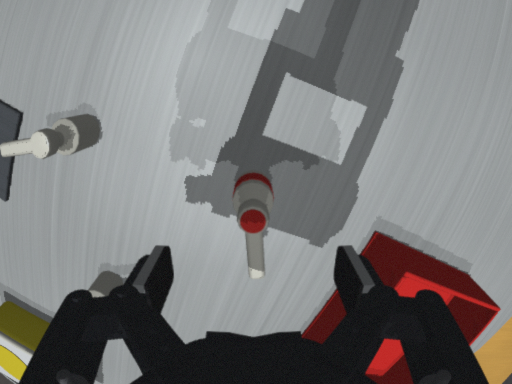

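The pump is centred between the fingers (column 253) and its nozzle points straight along the gap. I descend, then close.

Emit:
{"fn": "step_arm", "kwargs": {
  "moves": [
    [[1.5, 0, 0], [0, 0, 0], 1],
    [[3, 0, 0], [0, 0, 0], 1],
    [[4.5, 0.1, 0], [0, 0, 0], 1],
    [[6, 0.1, 0], [0, 0, 0], 1],
    [[7.5, 0.1, 0], [0, 0, 0], 1],
    [[9, 0.1, 0], [0, 0, 0], 1],
    [[9.8, 0.1, 0], [0, 0, 0], 1],
    [[9.8, 0.1, 0], [0, 0, 0], 1],
    [[9.8, 0.1, 0], [0, 0, 0], 0.7],
    [[9.8, 0.1, 0], [0, 0, 0], 0.5]
  ],
  "grip_force": 30
}}

```text
t: 3.85
tool_pos: [0.4392, 0.0793, 0.0275]
tool_rot: [-1.464, 1.02, 1.459]
contact_force: [0.2, 0.7, 0.5]
opening: 0.064
```

Emit:
{"fn": "step_arm", "kwargs": {
  "moves": [
    [[0, 0, 0], [0, 0, 0], 0],
    [[0, 0, 0], [0, 0, 0], 0],
    [[0, 0, 0], [0, 0, 0], 0],
    [[0, 0, 0], [0, 0, 0], 0],
    [[0, 0, 0], [0, 0, 0], 0],
    [[0, 0, 0], [0, 0, 0], 0],
    [[0, 0, 0], [0, 0, 0], 0],
    [[0, 0, 0], [0, 0, 0], 0],
    [[0, 0, 0], [0, 0, 0], 0],
    [[0, 0, 0], [0, 0, 0], 0]
  ],
  "grip_force": 30
}}

```text
t: 4.68
tool_pos: [0.4402, 0.0794, 0.0288]
tool_rot: [-1.465, 1.018, 1.458]
contact_force: [-1.0, 0.2, 6.6]
opening: 0.0311
```

Emit:
{"fn": "step_arm", "kwargs": {
  "moves": [
    [[-1.5, 0, 0], [0, 0, 0], 0],
    [[-4, 0, 0], [0, 0, 0], 0],
    [[-7, 0, 0], [0, 0, 0], 0],
    [[-10, 0, 0], [0, 0, 0], 0],
    [[-12, -2, 2], [0, 0, 0], 0],
    [[-13, -4.5, 4], [0, 0, 0], 0],
    [[-13, -7, 6.5], [0, 0, 0], 0],
    [[-13, -9.5, 9], [0, 0, 0], 0],
    [[-13, -12, 11], [0, 0, 0], 0],
    [[-13, -14, 13], [0, 0, 0], 0]
  ]
}}

```text
t: 5.52
tool_pos: [0.527, 0.2512, 0.1591]
tool_rot: [-1.466, 1.018, 1.458]
contact_force: [-0.5, 0.0, -0.3]
opening: 0.0309
```

```bash
python3 go.py .546 .280 .05 110
python3 - <<'E'
from h import *
im=cams.get_image('scene');cv2.imwrite('pics/s2.png',cv2.resize(im['pixels'][60:320,150:450],(750,600)))
print(ctrl.get_obs()['opening'])
E
```

```text
t 5.52 pos [0.527  0.2512 0.1591] F [-0.5  0.  -0.3] shift cm [10.92 -2.72  2.07] turn [ 0.1 -0.1  0.3]
0.030868719949836428
```

View pics/s2.png

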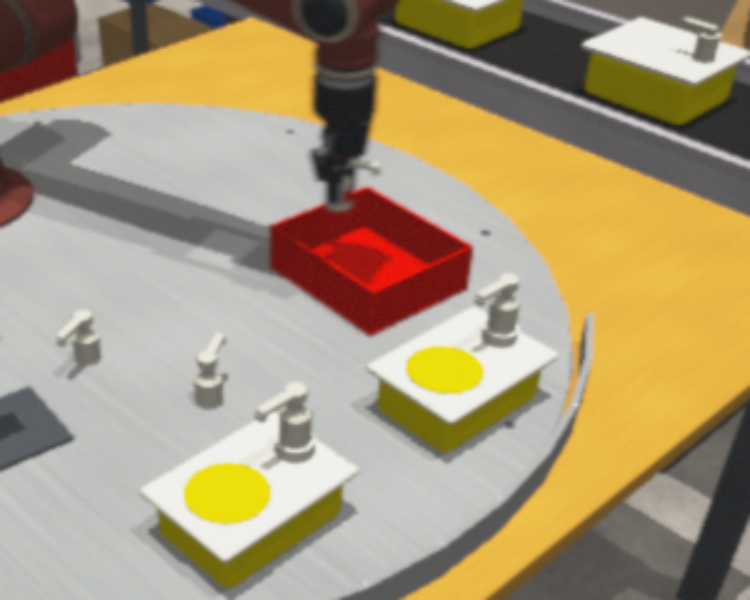

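The pump is held between the fingers at about (340,190) in the crop, above the crate, and the other things stand undisturbed. I lower it into the crate centre and release.

Emit:
{"fn": "step_arm", "kwargs": {
  "moves": [
    [[0, -1.3, 1], [0, 0, 0], 0],
    [[0, -2.7, 2], [0, 0, 0], 0],
    [[2, -2.7, 2], [0, 0, 0], 0],
    [[4, -2.7, 2], [0, 0, 0], 0],
    [[6, -2.7, 2], [0, 0, 0], 0],
    [[8, -2.7, 2], [0, 0, 0], 0],
    [[10, -2.7, 2], [0, 0, 0], 0],
    [[11.5, -2.7, 2], [0, 0, 0], 0],
    [[11.5, -2.7, 2], [0, 0, 0], 0],
    [[11.5, -2.7, 2], [0, 0, 0], 0]
  ]
}}

```text
t: 6.4
tool_pos: [0.5465, 0.2827, 0.0433]
tool_rot: [-1.465, 1.015, 1.461]
contact_force: [0.6, 0.2, -0.2]
opening: 0.0308
```

Emit:
{"fn": "step_arm", "kwargs": {
  "moves": [
    [[0, 0, 0], [0, 0, 0], 0.4],
    [[0, 0, 0], [0, 0, 0], 0.6],
    [[0, 0, 0], [0, 0, 0], 0.8],
    [[0, 0, 0], [0, 0, 0], 0.8],
    [[0, 0, 0], [0, 0, 0], 0.8],
    [[0, 0, 0], [0, 0, 0], 0.8],
    [[-2, 0, 0], [0, 0, 0], 0.8],
    [[-5, 0, 0], [0, 0, 0], 0.8],
    [[-8, 0, 0], [0, 0, 0], 0.8],
    [[-12, 0, 0], [0, 0, 0], 0.8]
  ]
}}

```text
t: 7.23
tool_pos: [0.5443, 0.2817, 0.1619]
tool_rot: [-1.463, 1.02, 1.465]
contact_force: [-0.3, 0.3, 0.2]
opening: 0.0684
```

```bash
python3 go.py .493 -.26 .25 83
python3 - <<'E'
from h import *
im=cams.get_image('wrist');cv2.imwrite('pics/w3.png',im['pixels']);cams.get_image('top')
for c in('wrist','top'): print([(d['at'],d['conf'],) for d in finder.find_in(c,'reject_pump')])
E
```

```text
t 7.23 pos [0.5443 0.2817 0.1619] F [-0.3  0.3  0.2] shift cm [ -8.89  23.51 -49.05] turn [27.2  0.1  0. ]
[([257.0, 197.6], 0.7), ([267.5, 172.4], 0.5)]
[([355.4, 240.3], 0.69), ([171.0, 219.2], 0.49)]
```

View pics/w3.png

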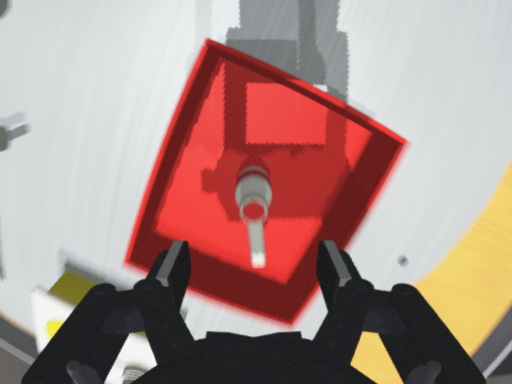

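The reject pump stands upright and free in the crate: its dot is at (254,210), and it is well inside the walls. Now the lever.

Emit:
{"fn": "step_arm", "kwargs": {
  "moves": [
    [[-2.5, 0.5, -2], [2, 0, 0], 0.6],
    [[-5, 2, -5], [4, 0, 0], 0.4],
    [[-7, 3.5, -8.5], [6, 0, 0], 0.2],
    [[-8.5, 5, -12], [8, 0, 0], 0],
    [[-9, 7, -15.5], [10, 0, 0], 0],
    [[-9, 9, -19], [13, 0, 0], 0],
    [[-9, 10.5, -22.5], [16, 0, 0], 0],
    [[-9, 12.5, -26], [19, 0, 0], 0],
    [[-9, 14, -29], [22, 0, 0], 0],
    [[-9, 15.5, -32], [25, 0, 0], 0]
  ]
}}

```text
t: 8.27
tool_pos: [0.5099, -0.0731, 0.2514]
tool_rot: [-1.143, 1.241, 1.144]
contact_force: [-0.1, 1.1, -0.1]
opening: -0.0003
```

```bash
python3 go.py .49 -.245 .23 83
python3 - <<'E'
from h import *
I={c:cams.get_image(c) for c in('top','scene','wrist')}
cv2.imwrite('pics/w4.png',I['wrist']['pixels'])
for c in I:
  for z,n in((.154,'lever_pad'),(0,'station')):
    print(c,n,[(d['at'],round(d['conf'],2),at_z(I[c],d['at'],z,c=='wrist').round(4)) for d in finder.tip_of(c,n)[:2]])
E
```

```text
t 8.27 pos [ 0.5099 -0.0731  0.2514] F [-0.1  1.1 -0.1] shift cm [  2.03   0.5  -17.31] turn [2.  0.4 0.3]
top lever_pad [([356.1, 234.7], 0.6, array([ 0.4951, -0.2655,  0.154 ]))]
top station [([353.4, 240.2], 0.93, array([ 0.479 , -0.2962,  0.    ]))]
scene lever_pad [([138.3, 207.7], 0.58, array([ 0.4952, -0.2543,  0.154 ])), ([297.7, 178.6], 0.19, array([0.6839, 0.1333, 0.154 ]))]
scene station [([131.2, 256.1], 0.61, array([ 0.4829, -0.2968,  0.    ]))]
wrist lever_pad [([60.4, 193.1], 0.82, array([ 0.4903, -0.251 ,  0.154 ]))]
wrist station [([99.4, 154.9], 0.95, array([ 0.484, -0.289,  0.   ]))]
```

Emit:
{"fn": "step_arm", "kwargs": {
  "moves": [
    [[0, 0, -3], [0.5, 0, 0], 0],
    [[0, 0.1, -6], [1, 0, 0], 0],
    [[0, 0.2, -9], [2, 0, 0], 0],
    [[0, 0.3, -12], [2, 0, 0], 0],
    [[1, 0.4, -15], [2, 0, 0], 0],
    [[2, 0.5, -17], [2, 0, 0], 0],
    [[3.5, 0.5, -17.3], [2, 0, 0], 0],
    [[5, 0.5, -17.3], [2, 0, 0], 0],
    [[5, 0.5, -17.3], [2, 0, 0], 0],
    [[5, 0.5, -17.3], [2, 0, 0], 0]
  ]
}}

```text
t: 9.55
tool_pos: [0.4926, -0.2411, 0.2012]
tool_rot: [-1.122, 1.252, 1.123]
contact_force: [-0.1, -1.1, -0.2]
opening: -0.0001
```

```bash
python3 go.py .49 -.245 .136 83
python3 - <<'E'
from h import *
I={c:cams.get_image(c) for c in('scene','wrist')}
a=I['wrist']['pixels'];b=cv2.resize(I['scene']['pixels'][150:310,60:273],(512,384),interpolation=cv2.INTER_CUBIC)
cv2.imwrite('pics/w5.png',cv2.resize(np.hstack([a,b]),(800,300)))
for c in I:
    print(c,[(d['at'],round(d['conf'],2),at_z(I[c],d['at'],.154,c=='wrist').round(4)) for d in finder.tip_of(c,'lever_pad')[:2]])
E
```

```text
t 9.55 pos [ 0.4926 -0.2411  0.2012] F [-0.1 -1.1 -0.2] shift cm [ 6.52  0.24 -0.47] turn [0.4 0.4 0.3]
scene [([137.0, 204.9], 0.73, array([ 0.4832, -0.2508,  0.154 ]))]
wrist [([233.6, 220.6], 0.72, array([ 0.4897, -0.2528,  0.154 ]))]
```

View pics/w5.png

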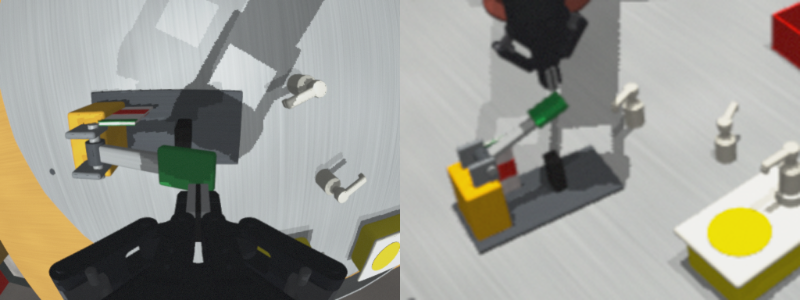

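The closed tips stand just above the green pad, slightly toward its free end. Pressing down in stages.

Emit:
{"fn": "step_arm", "kwargs": {
  "moves": [
    [[1, 0.2, -0.4], [0, 0, 0], 0],
    [[2, 0.2, -0.4], [0, 0, 0], 0],
    [[2.5, 0.2, -0.5], [0, 0, 0], 0],
    [[3, 0.2, -0.5], [0, 0, 0], 0],
    [[3.5, 0.2, -0.5], [0, 0, 0], 0],
    [[4, 0.2, -0.5], [0, 0, 0], 0],
    [[4.5, 0.2, -0.5], [0, 0, 0], 0],
    [[5, 0.2, -0.5], [0, 0, 0], 0],
    [[5.5, 0.2, -0.5], [0, 0, 0], 0],
    [[5.5, 0.2, -0.5], [0, 0, 0], 0]
  ]
}}

```text
t: 10.58
tool_pos: [0.4918, -0.2463, 0.148]
tool_rot: [-1.125, 1.25, 1.119]
contact_force: [1.2, 2.3, 5.2]
opening: -0.0005
```

```bash
python3 go.py .491 -.246 .136 83
python3 - <<'E'
from h import *
I={c:cams.get_image(c) for c in('scene','wrist')}
a=I['wrist']['pixels'][70:280,60:340];b=I['scene']['pixels'][170:290,70:230]
cv2.imwrite('pics/w6.png',np.hstack([cv2.resize(a,(400,300),interpolation=2),cv2.resize(b,(400,300),interpolation=2)]))
E
```

```text
t 10.58 pos [ 0.4918 -0.2463  0.148 ] F [1.2 2.3 5.2] shift cm [1.19 0.1  0.01] turn [0.4 0.3 0.6]
```

View pics/w6.png

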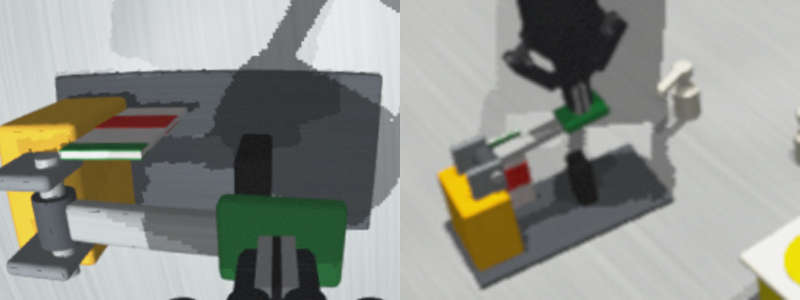

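The tips rest on the pad, the lever is partly down, and the force is about 5 N. It needs about 12 mm more.

Emit:
{"fn": "step_arm", "kwargs": {
  "moves": [
    [[0.2, 0, 0], [0, 0, 0], 0],
    [[0.4, 0, 0], [0, 0, 0], 0],
    [[0.6, 0, 0], [0, 0, 0], 0],
    [[0.8, 0, 0], [0, 0, 0], 0],
    [[1, 0, 0], [0, 0, 0], 0],
    [[1.1, 0, 0], [0, 0, 0], 0],
    [[1.1, 0, 0], [0, 0, 0], 0],
    [[1.1, 0, 0], [0, 0, 0], 0],
    [[1.1, 0, 0], [0, 0, 0], 0],
    [[1.1, 0, 0], [0, 0, 0], 0]
  ]
}}

```text
t: 11.52
tool_pos: [0.4921, -0.2461, 0.1385]
tool_rot: [-1.125, 1.25, 1.119]
contact_force: [-0.3, 2.2, 6.3]
opening: -0.0001
```

```bash
python3 go.py .491 -.246 .136 83
python3 - <<'E'
from h import *
I={c:cams.get_image(c) for c in('scene','wrist')}
a=I['wrist']['pixels'][70:280,60:340];b=I['scene']['pixels'][190:280,85:205]
cv2.imwrite('pics/w7.png',np.hstack([cv2.resize(a,(400,300),interpolation=2),cv2.resize(b,(400,300),interpolation=2)]))
cv2.imwrite('pics/raw_s7.png',I['scene']['pixels']);cv2.imwrite('pics/raw_w7.png',I['wrist']['pixels'])
# predicted pad corners for lever angles
cs,sn=np.cos(np.radians(-7.3)),np.sin(np.radians(-7.3));O=np.array([.484,-.2905])
def W(x,y,z): return np.array([O[0]+cs*x-sn*y,O[1]+sn*x+cs*y,z])
for c in I:
  print(c,[(d['at'],round(d['conf'],2)) for d in finder.tip_of(c,'lever_pad')[:1]])
  rg=finder.regions_of(c,'lever_pad')
  hsv=cv2.cvtColor(I[c]['pixels'],cv2.COLOR_BGR2HSV);m=(abs(hsv[...,0].astype(int)-65)<20)&(hsv[...,1]>120)
  n,l,s,ce=cv2.connectedComponentsWithStats(m.astype(np.uint8));k=[i for i in range(1,n) if s[i,4]>8];print(s[k].tolist())
  for e in(-6,-3,0,3,6):
    t=np.radians(e);P=[]
    for along in(80,130):
      for x in(-18,18): P.append(proj(I[c],W(x/1e3,-.06+(along*np.cos(t)-9*np.sin(t))/1e3,.110+(along*np.sin(t)+9*np.cos(t))/1e3),c=='wrist').round(1).tolist())
    print(e,P)
E
```

```text
t 11.52 pos [ 0.4921 -0.2461  0.1385] F [-0.3  2.2  6.3] shift cm [ 0.25  0.12 -0.01] turn [0.4 0.3 0.6]
scene []
[[133, 210, 21, 15, 115]]
-6 [[131.1, 218.0], [136.7, 225.5], [148.8, 212.4], [154.7, 219.6]]
-3 [[130.7, 216.8], [136.4, 224.3], [148.5, 210.4], [154.4, 217.6]]
0 [[130.3, 215.6], [136.0, 223.1], [148.0, 208.5], [153.9, 215.7]]
3 [[129.9, 214.5], [135.5, 222.0], [147.4, 206.6], [153.3, 213.8]]
6 [[129.3, 213.4], [135.0, 220.9], [146.7, 204.7], [152.6, 212.0]]
wrist [([257.6, 246.4], 0.9)]
[[97, 175, 60, 5, 244], [213, 207, 91, 61, 3629]]
-6 [[208.3, 205.6], [211.3, 260.3], [296.2, 202.9], [292.1, 256.4]]
-3 [[207.0, 208.5], [210.3, 264.1], [298.0, 207.5], [293.6, 262.3]]
0 [[205.2, 211.6], [208.8, 268.0], [299.3, 212.4], [294.5, 268.6]]
3 [[203.0, 214.7], [206.9, 272.0], [300.1, 217.6], [294.9, 275.3]]
6 [[200.2, 218.0], [204.5, 276.1], [300.1, 223.3], [294.6, 282.4]]
```

View pics/w7.png

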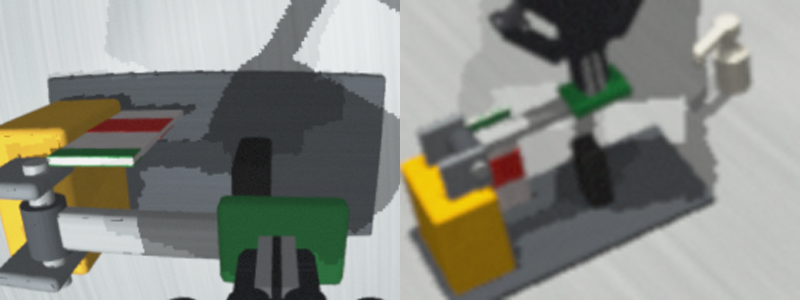

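The pad is close to level. I refine the lever angle with a joint fit of station pose and lever angle.

```bash
python3 - <<'E'
from h import *
from scipy.optimize import least_squares
I={'w':cams.get_image('wrist'),'s':cams.get_image('scene')}
F=[];
for _ in range(6): cams.get_image('top');o=ctrl.get_obs();F.append([*o['contact_force'],o['tool_pos'][2]])
print(np.mean(F,0),ctrl.tcp_to_tips)
W=lambda p,L:np.array([p[0],p[1],0])+R.from_rotvec([0,0,p[2]]).apply(np.array(L)/1e3)
def lev(t,x,a,h):return[x,-60+a*np.cos(t)-h*np.sin(t),110+a*np.sin(t)+h*np.cos(t)]
w=lambda c,r:np.array([c/1.4286+60,r/1.4286+70]); s=lambda c,r:np.array([(c-400)/3.3333+85,r/3.3333+190])
fx=[('w',w(50,75),(-55,-110,8)),('w',w(383,76),(-55,110,8)),('w',w(372,237),(55,110,8)),('s',s(713,200),(55,110,8)),('s',s(655,126),(-55,110,8)),
 ('w',w(47,165),(-28.5,-55,108)),('w',w(141,165),(-28.5,-15,108))]
lv=[('w',w(348,200),(-18,130,9)),('w',w(220,277),(18,80,9)),('w',w(344,284),(18,130,9)),('s',s(630,88),(18,130,9)),('s',s(572,106),(18,80,9))]
# calibrations are 2 mm off: allow an image shift per camera
def res(p,full=False):
    r=[]
    for c,q,L in fx: r.append(proj(I[c],W(p,L),c=='w')+(p[4:6] if c=='w' else p[6:8])-q)
    for c,q,L in lv: r.append(proj(I[c],W(p,lev(p[3],*L)),c=='w')+(p[4:6] if c=='w' else p[6:8])-q)
    return np.array(r) if full else np.r_[np.ravel(r),p[4:6]/4,p[6:8]/1.5]
f=least_squares(res,[.484,-.29,-.127,0,0,0,0,0],loss='soft_l1',x_scale=[.01,.01,.1,.1,1,1,1,1])
cov=np.linalg.inv(f.jac.T@f.jac);print(f.x.round(4),'angle above level deg',np.degrees(f.x[3]),'+-',np.degrees(np.sqrt(cov[3,3])));print(res(f.x,True).round(1).tolist())
E
```

```text
[0.09880439 3.60462067 5.32015593 0.13853639] 0.017
[ 0.4849 -0.2888 -0.1381 -0.0178  2.158  -1.4349 -0.458   0.455 ] angle above level deg -1.0209256960356212 +- 0.8963514584982507
[[-2.0, 0.8], [3.5, -0.2], [0.1, -0.2], [0.1, -1.2], [-0.1, -1.2], [0.7, -1.3], [-5.4, -0.3], [1.0, 1.6], [0.3, 2.6], [-1.8, -1.9], [0.4, 0.5], [-0.2, 2.1]]
```

Vision puts the lever at -1 ± 1°, and tip height puts it at +1.2° (tip z 0.1215, where level is 0.119). The force is a little under the 7 N expected at level, so I go down about 2 mm more. The command allows for the ~1.5 mm servo sag seen so far.

Emit:
{"fn": "step_arm", "kwargs": {
  "moves": [
    [[0.2, 0, 0], [0, 0, 0], 0],
    [[0.3, 0, 0], [0, 0, 0], 0],
    [[0.35, 0, 0], [0, 0, 0], 0],
    [[0.35, 0, 0], [0, 0, 0], 0],
    [[0.35, 0, 0], [0, 0, 0], 0],
    [[0.35, 0, 0], [0, 0, 0], 0],
    [[0.35, 0, 0], [0, 0, 0], 0],
    [[0.35, 0, 0], [0, 0, 0], 0],
    [[0.35, 0, 0], [0, 0, 0], 0],
    [[0.35, 0, 0], [0, 0, 0], 0]
  ]
}}

```text
t: 13.05
tool_pos: [0.4922, -0.2459, 0.1357]
tool_rot: [-1.125, 1.25, 1.119]
contact_force: [-1.4, 2.9, 6.3]
opening: -0.0001
```

```bash
python3 - <<'E'
from h import *
I={'w':cams.get_image('wrist'),'s':cams.get_image('scene')}
F=[]
for _ in range(4): cams.get_image('top');o=ctrl.get_obs();F.append([*o['contact_force'],*o['tool_pos']])
print(o['t'],np.mean(F,0).round(4))
a=I['wrist' if 0 else 'w']['pixels'][155:275,80:320]
cv2.imwrite('pics/w8.png',np.vstack([cv2.resize(a,(600,300),interpolation=2),cv2.resize(I['s']['pixels'][200:265,80:210],(600,300),interpolation=2)]))
E
```

```text
13.35 [-0.8991  3.0044  6.2025  0.4922 -0.2459  0.1357]
```

View pics/w8.png

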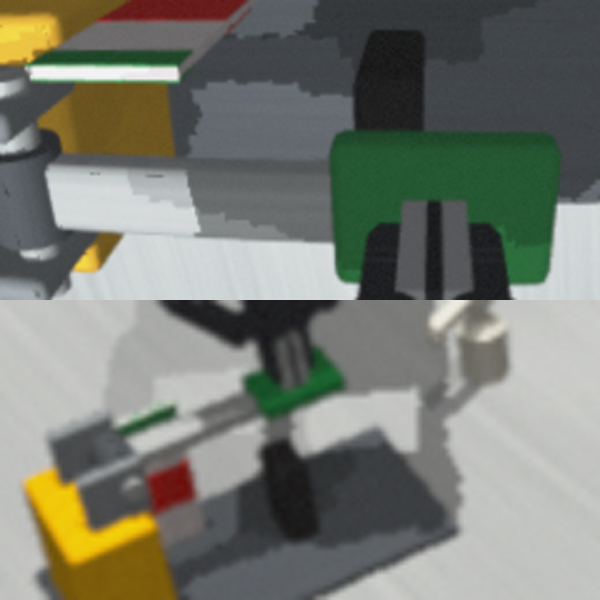

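The tip is at z 0.1187, where level is 0.119. In the scene crop the lever runs parallel to the green mark and the base plate edge (slopes about -0.43 to -0.45), so it is level. I hold it there with the same absolute target.

Emit:
{"fn": "step_arm", "kwargs": {
  "moves": [
    [[0.07, 0, 0], [0, 0, 0], 0],
    [[0.07, 0, 0], [0, 0, 0], 0],
    [[0.07, 0, 0], [0, 0, 0], 0],
    [[0.07, 0, 0], [0, 0, 0], 0],
    [[0.07, 0, 0], [0, 0, 0], 0],
    [[0.07, 0, 0], [0, 0, 0], 0],
    [[0.07, 0, 0], [0, 0, 0], 0],
    [[0.07, 0, 0], [0, 0, 0], 0],
    [[0.07, 0, 0], [0, 0, 0], 0],
    [[0.07, 0, 0], [0, 0, 0], 0]
  ]
}}

```text
t: 14.18
tool_pos: [0.4923, -0.2459, 0.1358]
tool_rot: [-1.125, 1.25, 1.119]
contact_force: [-1.1, 2.8, 5.9]
opening: -0.0002
```

Emit:
{"fn": "step_arm", "kwargs": {
  "moves": [
    [[0.07, 0, 0], [0, 0, 0], 0],
    [[0.07, 0, 0], [0, 0, 0], 0],
    [[0.07, 0, 0], [0, 0, 0], 0],
    [[0.07, 0, 0], [0, 0, 0], 0],
    [[0.07, 0, 0], [0, 0, 0], 0],
    [[0.07, 0, 0], [0, 0, 0], 0],
    [[0.07, 0, 0], [0, 0, 0], 0],
    [[0.07, 0, 0], [0, 0, 0], 0],
    [[0.07, 0, 0], [0, 0, 0], 0],
    [[0.07, 0, 0], [0, 0, 0], 0]
  ]
}}

```text
t: 15.02
tool_pos: [0.4922, -0.2459, 0.1358]
tool_rot: [-1.125, 1.25, 1.12]
contact_force: [-0.8, 2.0, 5.4]
opening: -0.0003
```

Emit:
{"fn": "step_arm", "kwargs": {
  "moves": [
    [[0.07, 0, 0], [0, 0, 0], 0],
    [[0.07, 0, 0], [0, 0, 0], 0],
    [[0.07, 0, 0], [0, 0, 0], 0],
    [[0.07, 0, 0], [0, 0, 0], 0],
    [[0.07, 0, 0], [0, 0, 0], 0],
    [[0.07, 0, 0], [0, 0, 0], 0],
    [[0.07, 0, 0], [0, 0, 0], 0],
    [[0.07, 0, 0], [0, 0, 0], 0],
    [[0.07, 0, 0], [0, 0, 0], 0],
    [[0.07, 0, 0], [0, 0, 0], 0]
  ]
}}

```text
t: 15.85
tool_pos: [0.4922, -0.2459, 0.1358]
tool_rot: [-1.125, 1.25, 1.12]
contact_force: [-1.2, 3.9, 6.1]
opening: -0.0003
```

Emit:
{"fn": "step_arm", "kwargs": {
  "moves": [
    [[0.07, 0, 0], [0, 0, 0], 0],
    [[0.07, 0, 0], [0, 0, 0], 0],
    [[0.07, 0, 0], [0, 0, 0], 0],
    [[0.07, 0, 0], [0, 0, 0], 0],
    [[0.07, 0, 0], [0, 0, 0], 0],
    [[0.07, 0, 0], [0, 0, 0], 0],
    [[0.07, 0, 0], [0, 0, 0], 0],
    [[0.07, 0, 0], [0, 0, 0], 0],
    [[0.07, 0, 0], [0, 0, 0], 0],
    [[0.07, 0, 0], [0, 0, 0], 0]
  ]
}}

```text
t: 16.68
tool_pos: [0.4922, -0.2459, 0.1359]
tool_rot: [-1.125, 1.25, 1.12]
contact_force: [-1.1, 3.7, 7.0]
opening: -0.0
```

Emit:
{"fn": "step_arm", "kwargs": {
  "moves": [
    [[0.07, 0, 0], [0, 0, 0], 0],
    [[0.07, 0, 0], [0, 0, 0], 0],
    [[0.07, 0, 0], [0, 0, 0], 0],
    [[0.07, 0, 0], [0, 0, 0], 0],
    [[0.07, 0, 0], [0, 0, 0], 0],
    [[0.07, 0, 0], [0, 0, 0], 0],
    [[0.07, 0, 0], [0, 0, 0], 0],
    [[0.07, 0, 0], [0, 0, 0], 0],
    [[0.07, 0, 0], [0, 0, 0], 0],
    [[0.07, 0, 0], [0, 0, 0], 0]
  ]
}}

```text
t: 17.52
tool_pos: [0.4923, -0.2459, 0.1359]
tool_rot: [-1.125, 1.25, 1.12]
contact_force: [-0.7, 3.0, 5.9]
opening: 0.0001
```

```bash
python3 - <<'E'
from h import *
o=ctrl.get_obs();print(o['t'],o['tool_pos'],o['contact_force']);print(ctrl.finish_job())
E
```

```text
17.5167 [ 0.49225073 -0.24589113  0.13591374] [-0.69114894  2.95343041  5.88900922]
the job is handed in; nothing more can be done
None
```

I put the reject pump in the red crate and let go of it. Then I pressed the green pad down to level and held it there for more than 4 s. I handed the job in at 17.5 s with the arm still holding the pad.

- **Pump and bystanders:** the wrist picture after release showed the pump upright and free near the crate's centre. The good pumps and tubs looked undisturbed where they appeared in the later pictures. I made no final check of all four.
- **Lever level:** the fingertips stayed at z 0.1188–0.1189 m, against 0.119 m for level. In the scene picture the lever ran parallel to the green mark and the base plate edge.
- **Checks that disagreed:** before the last 2.8 mm of travel, a rough camera fit put the lever at −1 ± 1°, while tip height said about +1.2°. I went by tip height, so the lever may sit a degree or two below level. The vertical force while holding was 5.4–7 N, a little under the nominal 7 N, with about 3 N sideways. That suggests it was not past level and was far from the bottom stop.

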